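Close and lock the back of a shadow-box frame

TASK

The collage is mounted in its shadow-box picture frame, which lies face down with its hinged back panel standing open. Swing the panel shut, press it down gently against its springy seal until it sits firmly on the ledge, and while it is down turn the red wing knob clockwise as far as it goes, so that the hidden tongue swings under the ledge and the panel stays locked shut when you let go. Never push on the panel or knob with more than about 20 newtons, nor force the knob if the tongue jams, and leave the scissors, glue and stamp where they are.

Things in the scene. Friction and masses are not known exactly. Their poses are not given: they have to be found in the camera images.
- frame: brown wooden picture frame, 291 (x) by 334 (y) by 100 mm (z), walls 22 mm, fixed to the table face down, open back upward. Origin: centre of its underside. Its x axis points to the hinge side, -x to the side of the panel's free edge; z up. The hinge axis lies along the frame's y at x = +121.5 mm, z = 90 mm
- panel (a joint): pale beige back panel in the frame's opening, 240 mm from hinge to free edge, 284 mm wide, 8 mm thick, 0.2 kg. Angle about the hinge in rad: 0 = level, nominally shut (top face 98 mm above the table), growing as the free edge rises; its stiff hinge holds it where it is left. The ledge stops it at an angle that differs from frame to frame, -0.028 to +0.028, and the eye cannot tell: find it by feel
- seal_mid (a point): point between two black rubber seal pads on springs, under the corners of the panel's free edge. They meet the panel at about 0.047 rad and push up with 3 N at first and 0.5 N more per mm. The total push at the knob to reach the ledge is about 7 to 15 N; on the ledge it is rigid. Unlocked, the panel springs back up to above 0.04 rad when let go
- panel_edge (a point): middle of the panel's free edge, on its top face: on the panel's centre line, 242 mm from the hinge axis. Below it, hidden, is the frame's steel ledge, 90 mm wide, 14 mm thick, under which the tongue must go
- knob (a joint): wing knob on the panel's top face, 200 mm from the hinge axis. Angle in rad: 0 = wing parallel to the free edge, grows clockwise seen from above, stop at 1.5 (wing pointing at the free edge); stiff (0.07 N m), stays where left. A 38 mm steel tongue under the panel turns with it; it slips under the ledge only while the panel is within 1.5 mm of resting on it, else jams at about 0.5
- knob_grip (a point): point on the knob's axis, 29 mm above the panel's top face. The red wing is an upright plate 50 mm long, 12 mm thick, 9 to 41 mm above the panel, to be pinched across its thickness from above. Below it a black round skirt, 56 mm diameter, top 9 mm above the panel, turns with the wing: fingertips may push on it. Axes: z along the knob's axis, away from the panel; y along the wing
- scissors_mid (a point): scissors with black handles lying on the table, 190 mm long, about 10 mm high; the middle
- glue_mid (a point): glue stick standing upright, white with orange cap, 34 mm diameter, 95 mm high; its centre
- stamp_mid (a point): wooden stamp, block 55 by 70 by 22 mm with a dark handle to 64 mm height; middle of it, 20 mm above the table

How it is judged:
On the way, in this order (a step that is already met when the one before it is completed fails the run):
1. the panel is swung down on to its seal (panel angle under 0.065) (value of joint panel below 0.065 rad), for 0.1 s.
2. the knob is turned home with the panel pressed down (knob above 1.25, panel under 0.037) (value of joint knob above 1.25 rad and value of joint panel below 0.037 rad), for 0.2 s.
At the end, for the whole second after the job is handed in: let go, the panel stays held down by the tongue (panel angle under 0.037 rad, at rest) and the knob is turned clockwise to above 1.25 rad; scissors, glue and stamp within 30 mm of where they were (all of step 2 and velocity of joint panel below 0.02 rad/s); the robot touches nothing.
It fails at once if the panel with its tongue is forced against the frame's seal and ledge with more than 20 N in all (a push of about 24 N on the knob, or a hard twist of a jammed tongue) (contact force between panel and frame above 20 N).
It fails at once if scissors, glue or stamp moved by more than 30 mm (distance of any of scissors_mid, glue_mid, stamp_mid from where it was at the start of the episode above 0.03 m).
It also fails if it takes over 70 s, if anything falls off the work surface, if the arm or the gripper's body presses on something with over 40 N, if the wrist force passes 120 N, or if a joint passes its speed limit or range.

ROBOT

A 6-joint arm with a two-finger parallel gripper is mounted at the origin on the work surface. World frame = base frame: x ahead of the robot, y to its left, z up, the work surface at z = 0. Lengths are in m, angles in rad, forces in N, time in s.
With the tool pointing down it reaches from about 0.35 to 0.975 m from the base axis. Payload 4.9 kg.
Tool frame: the origin (TCP) lies on the mounting face of the last link; the fingertips stand 173 mm ahead of it and the grasp point (between the pads) lies 155 mm ahead of it (tcp_to_grasp is the distance from the TCP to the grasp point, in m); z points along the fingers, y is the line along which they close (so a half turn about z gives the same grasp; the last joint's range is limited). The gripper opens to 85 mm and grips with 20 to 120 N. Pads are 22 mm wide; open, the fingers measure 114 mm over their backs; the gripper's body (76 mm by 85 mm) begins 54 mm behind the grasp point. The pads swing forward as they close: fully open they stand 13 mm farther back than shut.
Start: joints at [1.036, 0.053, 1.613, -0, 1.476, -0.119], TCP at [0.252, 0.572, 0.405] pointing down, gripper open.
Joint ranges: [-3.01, 3.01], [-1.01, 2.22], [0.06, 2.58], [-1.02, 4.17], [0.09, 2.62], [-3.14, 3.14]. Speed limits (rad/s): [2.57, 2.57, 3.14, 3.14, 3.14, 3.14].

INTERFACE

Orientations are given as a rotation vector (axis times angle).
In Python, from station import get_obs, get_image, calibration, finish_job, tcp_to_grasp gives the robot as it stands. The module is installed in compiled form; this text tells all that it offers.
- The arm moves only by the tool arm_command, never from a script. Its argument "plan" is a list that holds one entry, the list of rows, each a list of 6 numbers: the shift along the tool's x, y, z in cm, then the turn, a rotation vector about the tool's x, y, z in rad. A call has 1 to 12 rows; each row is the pose to reach, as a shift and turn from the pose commanded when the call began, along the tool's axes at that moment; what a row does not reach only later rows make up. A row lasts 1/12 s, in which the tool goes at most 41.7 mm and 7.16 degrees, less where a joint would pass 70% of its speed; a pose out of reach is approached as far as the arm can. A call with a gripper value outside its range is refused whole. "gripper" is the closure, from -1 (fully open) to 1 (shut), set as the call begins (left out, the last holds). The fingers move at their own pace and stop on an object; "force" is the grip in N (left out, the last holds). Time passes only in rows, so rows that repeat a pose let the fingers close. It gives the time, the measured TCP pose, the force, the opening and the grip force at its end, in the units of the state.
- get_obs(): the state, without advancing time (a new reading comes with each control period).
- get_image(name): name is "side" or "top" or "wrist"; returns (picture, depth): 420x560x3 uint8, blue, green, red; 420x560 float32, m along the optical axis (not along the pixel's ray), 0 where there is no reading.
- calibration(name): a dict with "fx", "fy", "cx", "cy" (pixels), "pose" (4x4, takes a point from camera to world coordinates). Camera axes: x right, y up, looking along -z (the intrinsics and any distortion apply to the point x, -y, -z); pixel columns grow to the right and rows downward; lengths in m; the calibration is good to about 2 mm. The wrist camera is an equidistant fisheye: a pixel r from the principal point sees the ray r / f radians off the axis. A picture is of the moment at which its call begins: read the wrist's pose just before it. calibration takes no time and is no camera call; for the wrist camera it gives the pose at the moment of the call.
- finish_job(): hands the job in; it is judged then, once.
The state is a dict: "t": time; "q": joint angles; "dq": joint speeds; "effort": joint torques, N m; "tool_pos": TCP position; "tool_rot": TCP orientation; "contact_force": force on the tool from outside, world axes, zero at the start; "wrist_torque": the same for the moment, N m; "opening": finger opening in m; "grip_force": force on a finger pad.
Only numpy, scipy, OpenCV 4.12 (cv2) and the standard library are available. Lean on these libraries where they do the work, as an engineer would, in place of code of your own. Each camera call takes 0.05 s, during which the arm holds its last target. There are 200 camera calls.

## Working session

There is one attempt and no reset: what is moved stays moved. The work goes in short steps, Python scripts to look and compute and a tool call to move; the robot and the scene stay as the last step left them, time stands still between calls to the robot, and variables do not carry over. Pictures are saved under pics/ and viewed, at most 10 in all, crops included, and the job is handed in when it is done.

Besides the shell and the picture viewer there is one more tool, called after ">>>" as name([rows], argument=value, ...), one row to a line, values as JSON. arm_command: Moves the arm, as the interface text tells. Its arguments: {"type":"object","properties":{"plan":{"type":"array"},"gripper":{"type":"number"},"force":{"type":"number"}},"required":["plan"]}

```bash
mkdir -p pics
cat > h.py <<'E'
import numpy as np, cv2
from station import *
from scipy.spatial.transform import Rotation as R
def pts(depth,c):
    v,u=np.mgrid[:depth.shape[0],:depth.shape[1]]
    P=np.stack([(u-c['cx'])/c['fx']*depth,-(v-c['cy'])/c['fy']*depth,-depth],-1)
    return P@c['pose'][:3,:3].T+c['pose'][:3,3]
E
python3 - <<'E'
from h import *
for n in("top","side"):
    c=calibration(n);im,d=get_image(n)
    np.savez(f"{n}.npz",im=im,d=d,P=pts(d,c)); cv2.imwrite(f"pics/{n}0.png",im)
    print(n,c['fx'],c['pose'].round(3).tolist(), (d>0).mean(),[k for k in c])
o=get_obs();print(o['tool_pos'],o['tool_rot'],o['opening'],o['contact_force'])
E
```

```text
top 419.1903930577858 [[-0.026, 0.99, -0.141, 0.459], [-1.0, -0.027, -0.001, 0.031], [-0.005, 0.141, 0.99, 1.075], [0.0, 0.0, 0.0, 1.0]] 0.9960416666666667 ['fx', 'fy', 'cx', 'cy', 'pose']
side 539.2559513304241 [[-0.573, 0.675, -0.465, 0.056], [-0.82, -0.472, 0.325, 0.389], [-0.0, 0.567, 0.824, 1.095], [0.0, 0.0, 0.0, 1.0]] 0.9960076530612245 ['fx', 'fy', 'cx', 'cy', 'pose']
[0.25234595 0.57153928 0.40356085] [-6.48338478e-01 -3.07333274e+00  2.83638205e-03] 0.08537722593307756 [ 0.54281021  0.14281591 -0.34690942]
```

```bash
sleep 1; ls pics
```

```text
side0.png
top0.png
```

View pics/top0.png

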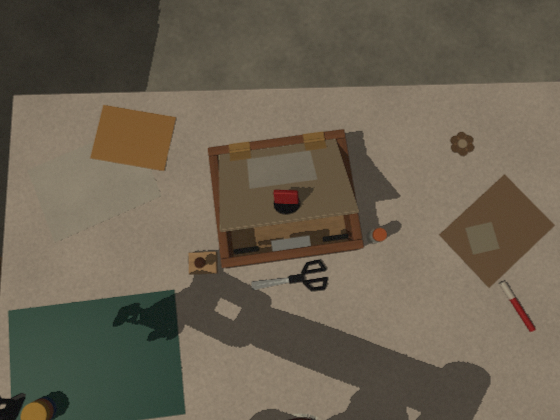

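View pics/side0.png

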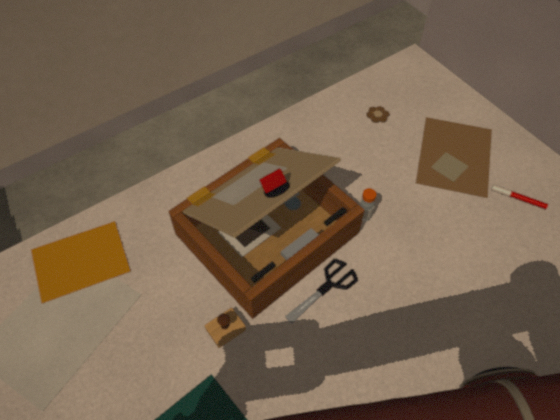

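The top view shows the frame at about (285,198), hinges up (away from the robot) and the red wing at (286,197). The stamp is at (203,262), the scissors at (290,277) and the glue at (379,235). The side view agrees, with the panel half open.

```bash
cat > m.py <<'E'
from h import *
from scipy.spatial import ConvexHull
for n in("top","side"):
    z=np.load(n+".npz");im,d,P=z['im'],z['d'],z['P']
    hsv=cv2.cvtColor(im,cv2.COLOR_BGR2HSV).astype(int)
    box=(P[...,0]>.25)&(P[...,0]<.9)&(P[...,1]>-.25)&(P[...,1]<.3)
    rim=box&(abs(P[...,2]-.1)<.006)&(hsv[...,1]>110)&(hsv[...,0]<14)
    k,lab,st,_=cv2.connectedComponentsWithStats(rim.astype('u1'));i=1+st[1:,4].argmax()
    xy=P[rim][:,:2]; xy=P[rim & (cv2.morphologyEx(rim.astype('u1'),cv2.MORPH_OPEN,np.ones((3,3)))>0)][:,:2]
    r=cv2.minAreaRect((xy*1000).astype('f4'));print(n,"rim",rim.sum(),np.round(r[0],1),np.round(r[1],1),r[2])
    red=box&((hsv[...,0]<5)|(hsv[...,0]>174))&(hsv[...,1]>190)&(hsv[...,2]>90)&(P[...,2]>.11)
    q=P[red];print("red",red.sum(),q.mean(0).round(4),q.min(0).round(3),q.max(0).round(3))
    pan=box&(P[...,2]>.115)&(hsv[...,1]<110)&(hsv[...,0]>8)&(hsv[...,2]>50)
    pan=cv2.erode(pan.astype('u1'),np.ones((5,5)))>0
    q=P[pan];A=np.c_[q[:,:2],np.ones(len(q))]
    for _ in range(4):
        co=np.linalg.lstsq(A,q[:,2],rcond=None)[0];e=abs(A@co-q[:,2]);A,q=A[e<.006],q[e<.006]
    print("panel",len(q),co,"tilt",np.arctan(np.hypot(*co[:2])),"dir",np.arctan2(co[1],co[0])+np.pi, q.min(0).round(3),q.max(0).round(3), "rms",np.std(A@co-q[:,2]))
    for nm,lo,hi in(("tall",.03,.098),):
        m=(P[...,2]>.03)&(P[...,2]<.11)&~rim
        k,l,st,ce=cv2.connectedComponentsWithStats(m.astype('u1'))
        for j in range(1,k):
            if 30<st[j,4]<3000: print("  blob",ce[j].round(),st[j,4],np.median(P[l==j],0).round(3),P[l==j][:,2].max().round(3))
E
python3 m.py
```

```text
top rim 3322 [635.9  -2. ] [290.5 386.3] 6.4442243576049805
red 153 [0.6054 0.0226 0.2485] [0.459 0.001 0.224] [0.621 0.046 1.075]
panel 1811 [-0.71313029 -0.07825211  0.6383576 ] tilt 0.6223157162343034 dir 0.10929319994677833 [ 0.617 -0.111  0.144] [0.692 0.166 0.197] rms 0.0013670079343563672
  blob [276. 146.] 1024 [0.754 0.04  0.104] 0.11
  blob [341. 233.] 249 [ 0.536 -0.117  0.098] 0.106
  blob [374. 237.] 119 [ 0.533 -0.186  0.066] 0.095
  blob [230. 243.] 85 [0.529 0.158 0.064] 0.096
  blob [291. 243.] 415 [0.522 0.011 0.094] 0.099
  blob [246. 250.] 140 [0.509 0.115 0.101] 0.106
  blob [200. 262.] 103 [0.485 0.231 0.057] 0.065
  blob [ 36. 411.] 457 [0.149 0.617 0.044] 0.049
side rim 2860 [632.1  23.1] [291.4 335.6] 6.586753845214844
red 336 [0.6056 0.0221 0.235 ] [ 0.595 -0.003  0.218] [0.619 0.046 0.249]
panel 638 [-0.69229759 -0.07846229  0.62506204] tilt 0.608527765676623 dir 0.11285451164628846 [ 0.646 -0.042  0.121] [0.725 0.104 0.173] rms 0.000992172533155277
  blob [539.  13.] 1055 [ 0.777 -1.1    0.059] 0.11
  blob [226. 181.] 863 [0.754 0.065 0.102] 0.11
  blob [328. 201.] 760 [ 0.589 -0.124  0.076] 0.104
  blob [278. 258.] 2847 [0.499 0.095 0.067] 0.105
  blob [298. 244.] 436 [0.523 0.015 0.094] 0.103
  blob [265. 271.] 227 [0.506 0.113 0.099] 0.105
  blob [223. 320.] 145 [0.482 0.232 0.056] 0.063
```

```bash
cat >> h.py <<'E'
C=np.array([.632,.023]);Y=.1135
def f2w(x,y,z): return np.array([*(C+[x*np.cos(Y)-y*np.sin(Y),x*np.sin(Y)+y*np.cos(Y)]),z])
def row(tip,cw=0.,ahead=.173,tilt=0.):
    """tool y along frame x, turned clockwise cw; `ahead` = point's distance from TCP"""
    o=get_obs();R0=R.from_rotvec(o['tool_rot'])
    a=Y-cw; y=np.array([np.cos(a),np.sin(a),0]);z=np.array([0,0,-1.])
    M=np.c_[np.cross(y,z),y,z]
    t=np.asarray(tip)-ahead*z
    print("row",(R0.inv().apply(t-o['tool_pos'])*100).round(2),(R0.inv()*R.from_matrix(M)).as_rotvec().round(4),"t",o['t'],"F",o['contact_force'].round(2))
def tip(ahead=.173):
    o=get_obs();p=o['tool_pos']+R.from_rotvec(o['tool_rot']).apply([0,0,ahead])
    d=p[:2]-C;return np.array([d[0]*np.cos(Y)+d[1]*np.sin(Y),-d[0]*np.sin(Y)+d[1]*np.cos(Y),p[2]])
E
python3 - <<'E'
from h import *
row(f2w(-.05,.085,.27))
z=np.load("side.npz")
for n in("top","side"):
    z=np.load(n+".npz");im,P=z['im'],z['P'];hsv=cv2.cvtColor(im,cv2.COLOR_BGR2HSV).astype(int)
    red=((hsv[...,0]<5)|(hsv[...,0]>174))&(hsv[...,1]>170)&(hsv[...,2]>70)&(P[...,2]>.237)&(P[...,2]<.3)&(abs(P[...,1])<.1)
    q=P[red];w,v=np.linalg.eigh(np.cov(q.T));print(len(q),v[:,2],q.mean(0),np.ptp(q@v[:,2]))
E
```

```text
row [-48.28 -30.04  -3.9 ] [-1.8000e-03  8.0000e-04  1.0415e+00] t 0.1 F [ 0.54  0.14 -0.35]
190 [-0.15995848 -0.98322077  0.08769384] [0.6125842  0.02096941 0.24360924] 0.048603610097271446
151 [-0.14655331 -0.98702906  0.06554209] [0.61062162 0.02071088 0.24262842] 0.04796269646611602
```

>>> arm_command([
  [[0,0,-3.9,0,0,0],[-4,-2.5,-3.9,0,0,0.1],[-8,-5,-3.9,0,0,0.2],[-12,-7.5,-3.9,0,0,0.3],[-16,-10,-3.9,0,0,0.4],[-19,-12,-3.9,0,0,0.5],[-22,-14,-3.9,0,0,0.6],[-26,-16,-3.9,0,0,0.7],[-30,-18.5,-3.9,0,0,0.8],[-34,-21,-3.9,0,0,0.9],[-38,-23.5,-3.9,0,0,1.0],[-41,-26,-3.9,0,0,1.04]],
], gripper=1)

```text
t: 1.1
tool_pos: [0.5096, 0.1902, 0.4432]
tool_rot: [-2.095, -2.341, 0.0]
contact_force: [0.4, 0.8, 0.3]
opening: 0.0002
grip_force: 0.0
```

Run:
```python
from h import *
print(tip());row(f2w(-.05,.085,.26))
```

```text
[-0.10274172  0.18002794  0.27024335]
row [-9.49  5.29  1.02] [-0.0003 -0.0001 -0.0025] t 1.1 F [0.35 0.76 0.31]
```

>>> arm_command([
  [[-3.5,2,1,0,0,0],[-7,4,1,0,0,0],[-9.5,5.3,1,0,0,0],[-9.5,5.3,1,0,0,0],[-9.5,5.3,2,0,0,0],[-9.5,5.3,3,0,0,0],[-9.5,5.3,4,0,0,0],[-9.5,5.3,5,0,0,0],[-9.5,5.3,6,0,0,0],[-9.5,5.3,7,0,0,0],[-9.5,5.3,7,0,0,0]],
])

```text
t: 2.02
tool_pos: [0.5715, 0.1043, 0.3704]
tool_rot: [-2.087, -2.344, 0.005]
contact_force: [-0.4, 0.2, -0.6]
opening: -0.0
grip_force: 0.0
```

Run:
```python
from h import *
print(tip());row(f2w(-.05,.085,.112))
```

```text
[-0.05168801  0.08773295  0.19743828]
row [-0.27  0.13  8.54] [-0.0044 -0.0003  0.0024] t 2.0167 F [-0.35  0.22 -0.6 ]
```

>>> arm_command([
  [[0,0,1,0,0,0],[0,0,2,0,0,0],[0,0,3,0,0,0],[0,0,4,0,0,0],[0,0,5,0,0,0],[0,0,6,0,0,0],[0,0,6.5,0,0,0],[0,0,6.5,0,0,0]],
])

```text
t: 2.68
tool_pos: [0.5718, 0.1038, 0.3063]
tool_rot: [-2.089, -2.344, 0.004]
contact_force: [1.0, -0.7, -0.3]
opening: 0.0001
grip_force: 0.0
```

```bash
cat > p.py <<'E'
from h import *
import sys
c=calibration("side");im,d=get_image("side");P=pts(d,c);np.savez("side_l.npz",im=im,d=d,P=P)
if len(sys.argv)>1: cv2.imwrite(sys.argv[1],im)
d2=P[...,:2]-C;X=d2[...,0]*np.cos(Y)+d2[...,1]*np.sin(Y);W=-d2[...,0]*np.sin(Y)+d2[...,1]*np.cos(Y)
hsv=cv2.cvtColor(im,cv2.COLOR_BGR2HSV).astype(int)
m=(X>-.11)&(X<.09)&(abs(W)<.125)&(P[...,2]>.09)&(P[...,2]<.25)&(hsv[...,1]<115)&(hsv[...,0]>8)&(hsv[...,0]<30)
x,z=X[m],P[...,2][m]
for _ in range(8):
    k=np.polyfit(x,z,1);e=abs(np.polyval(k,x)-z);t=max(.004,1.5*np.median(e));x,z=x[e<t],z[e<t]
print("panel angle",-np.arctan(k[0]),len(x),"z at x=-.0785",np.polyval(k,-.0785),"tip",tip(),"F",get_obs()['contact_force'],get_obs()['t'])
E
python3 p.py pics/s2.png
```

```text
panel angle 0.18411731411195756 867 z at x=-.0785 0.13553664860584463 tip [-0.05067259  0.08706962  0.13443592] F [0.29484555 0.60968616 0.19928488] 2.7333
```

>>> arm_command([
  [[0,0,0.6,0,0,0],[0,0,1.2,0,0,0],[0,0,1.7,0,0,0],[0,0,2.1,0,0,0],[0,0,2.3,0,0,0],[0,0,2.3,0,0,0]],
])

```text
t: 3.23
tool_pos: [0.5722, 0.1038, 0.2849]
tool_rot: [-2.09, -2.345, 0.001]
contact_force: [0.4, -0.5, -0.0]
opening: -0.0004
grip_force: 0.0
```

```bash
python3 p.py
```

```text
panel angle 0.0742052261624109 1102 z at x=-.0785 0.11240036459490495 tip [-0.05025115  0.08706496  0.11226374] F [ 0.55635879 -0.50718257 -0.41624835] 3.2833
```

>>> arm_command([
  [[0,0,0.15,0,0,0],[0,0,0.3,0,0,0],[0,0,0.45,0,0,0],[0,0,0.45,0,0,0],[0,0,0.45,0,0,0]],
])

```text
t: 3.7
tool_pos: [0.5724, 0.1038, 0.2811]
tool_rot: [2.09, 2.345, 0.0]
contact_force: [-0.2, 1.1, 0.7]
opening: -0.0001
grip_force: 0.0
```

```bash
python3 p.py
```

```text
panel angle 0.055478610845481294 826 z at x=-.0785 0.10896919712492534 tip [-0.05007897  0.08708791  0.10816743] F [ 0.56033549 -0.11228635  1.09348459] 3.75
```

>>> arm_command([
  [[0,0,0.1,0,0,0],[0,0,0.2,0,0,0],[0,0,0.2,0,0,0],[0,0,0.2,0,0,0]],
])

```text
t: 4.08
tool_pos: [0.5724, 0.1038, 0.2796]
tool_rot: [2.09, 2.345, 0.0]
contact_force: [-1.7, -0.5, 3.4]
opening: 0.0
grip_force: 1.6
```

```bash
python3 p.py
```

```text
panel angle 0.04786000546300444 636 z at x=-.0785 0.10729638662493446 tip [-0.05001524  0.08705767  0.10656281] F [-2.28213158 -0.60442419  3.51994722] 4.1333
```

>>> arm_command([
  [[0,0,-2,0,0,0],[0,0,-5,0,0,0],[0,0,-8,0,0,0],[0,0,-10,0,0,0],[3,0,-10,0,0,0],[3,0,-10,0,0,0]],
], gripper=-1)

```text
t: 4.63
tool_pos: [0.569, 0.1359, 0.3814]
tool_rot: [2.087, 2.346, 0.007]
contact_force: [-0.1, 0.6, -0.6]
opening: 0.0727
grip_force: 0.0
```

```bash
cat > k.py <<'E'
from h import *
for n in("top","side"):
    c=calibration(n);im,d=get_image(n);P=pts(d,c);cv2.imwrite(f"pics/k_{n}.png",im[120:300,150:430])
    hsv=cv2.cvtColor(im,cv2.COLOR_BGR2HSV).astype(int)
    d2=P[...,:2]-C;X=d2[...,0]*np.cos(Y)+d2[...,1]*np.sin(Y);W=-d2[...,0]*np.sin(Y)+d2[...,1]*np.cos(Y)
    red=((hsv[...,0]<6)|(hsv[...,0]>174))&(hsv[...,1]>150)&(abs(X+.08)<.06)&(abs(W)<.05)&(P[...,2]>.1)&(P[...,2]<.16)
    zt=np.percentile(P[red][:,2],90);t=red&(P[...,2]>zt-.005)
    q=np.c_[X[t],W[t]];w,v=np.linalg.eigh(np.cov(q.T));a=v[:,1]*np.sign(v[1,1])
    print(n,red.sum(),t.sum(),"ztop",zt,"centre",(q.min(0)+q.max(0))/2,q.mean(0),"cw",np.arctan2(a[0],a[1]),"ext",np.ptp(q@v,axis=0))
row(f2w(-.0768,0,.15),.28,.155)
E
python3 k.py; python3 p.py
```

```text
top 157 111 ztop 0.1495091382130874 centre [-0.07501102  0.00127396] [-0.07559516  0.00100474] cw 0.2493770090643455 ext [0.01188909 0.04914552]
side 166 49 ztop 0.147920832765558 centre [-0.07336693  0.01413714] [-0.07416903  0.01362111] cw 0.2392807297129805 ext [0.0118726  0.02428587]
row [-11.75  -2.69   7.38] [-1.000e-04  3.000e-04  2.829e-01] t 4.7333 F [ 0.12 -0.08 -0.92]
panel angle 0.05696609982034617 692 z at x=-.0785 0.10813954816094462 tip [-0.05054553  0.11711351  0.20527675] F [-0.10493346 -0.35126336 -0.91227256] 4.7833
```

>>> arm_command([
  [[-4,-0.9,0,0,0,0.08],[-8,-1.8,0,0,0,0.17],[-11.6,-2.6,1,0,0,0.25],[-11.6,-2.6,3,0,0,0.25],[-11.6,-2.6,5,0,0,0.25],[-11.6,-2.6,6,0,0,0.25],[-11.6,-2.6,6,0,0,0.25]],
])

```text
t: 5.37
tool_pos: [0.5551, 0.0149, 0.315]
tool_rot: [-2.363, -2.062, 0.008]
contact_force: [-0.5, 0.2, 0.3]
opening: 0.0855
grip_force: 0.0
```

Run:
```python
from h import *
print(tip(.155));row(f2w(-.0758,.001,.137),.25,.155)
im,d=get_image("wrist");cv2.imwrite("pics/w1.png",im)
```

```text
[-0.07843467  0.00087789  0.16000859]
row [0.07 0.16 2.3 ] [-0.0073  0.0004  0.0005] t 5.3667 F [-0.45  0.21  0.29]
```

View pics/w1.png

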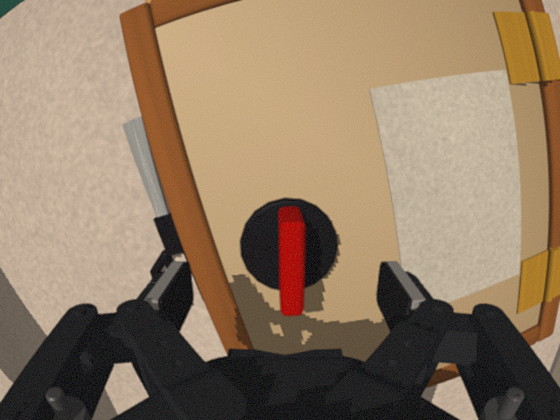

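The wrist view shows the wing at (291,260), upright and centred between the fingers at (170,285) and (400,285), so the grasp is lined up.

>>> arm_command([
  [[0,0.1,1,0,0,0],[0,0.1,2,0,0,0],[0,0.1,2.1,0,0,0],[0,0.1,2.1,0,0,0]],
])

```text
t: 5.75
tool_pos: [0.5572, 0.0156, 0.2974]
tool_rot: [-2.365, -2.067, 0.002]
contact_force: [-0.1, 0.9, 0.2]
opening: 0.0852
grip_force: 0.0
```

>>> arm_command([
  [[0,0,0,0,0,0],[0,0,0,0,0,0],[0,0,0,0,0,0],[0,0,0,0,0,0],[0,0,0,0,0,0],[0,0,0,0,0,0],[0,0,0,0,0,0],[0,0,0,0,0,0]],
], gripper=1, force=50)

```text
t: 6.42
tool_pos: [0.5571, 0.0153, 0.2982]
tool_rot: [-2.365, -2.066, 0.002]
contact_force: [-3.7, -0.2, 3.0]
opening: 0.011
grip_force: 51.2
```

```bash
python3 -c "
from h import *
print(tip(.155),get_obs()['contact_force'])"; python3 p.py
```

```text
[-0.0756068   0.00091046  0.14316897] [-3.72966957 -0.19561636  3.03883145]
panel angle 0.06424504441688063 2062 z at x=-.0785 0.10968133039333831 tip [-0.07564611  0.00095037  0.12514034] F [-3.47227284  0.81769303  3.02604176] 6.4667
```

>>> arm_command([
  [[0,0,0.1,0,0,0],[0,0,0.2,0,0,0],[0,0,0.3,0,0,0],[0,0,0.3,0,0,0],[0,0,0.3,0,0,0]],
])

```text
t: 6.88
tool_pos: [0.5569, 0.0153, 0.2951]
tool_rot: [-2.365, -2.065, 0.003]
contact_force: [-5.9, -0.2, 4.5]
opening: 0.0113
grip_force: 49.9
```

>>> arm_command([
  [[0,0,0.1,0,0,0],[0,0,0.2,0,0,0],[0,0,0.2,0,0,0],[0,0,0.2,0,0,0]],
])

```text
t: 7.22
tool_pos: [0.5568, 0.0153, 0.2934]
tool_rot: [-2.364, -2.065, 0.004]
contact_force: [-8.7, 0.4, 7.1]
opening: 0.0112
grip_force: 49.9
```

>>> arm_command([
  [[-0.02,-0.1,0,0,0,0],[-0.02,-0.1,0,0,0,0],[-0.02,-0.1,0,0,0,0]],
])

```text
t: 7.47
tool_pos: [0.5562, 0.0153, 0.2935]
tool_rot: [-2.366, -2.066, 0.001]
contact_force: [-5.3, -0.1, 5.1]
opening: 0.0111
grip_force: 49.4
```

```bash
python3 p.py; python3 -c "
from h import *
o=get_obs();print(o['wrist_torque'],o['tool_pos'])"
```

```text
panel angle 0.041156331056795864 2073 z at x=-.0785 0.10499344476757883 tip [-0.07629496  0.00089571  0.1204915 ] F [-5.94272751  0.86647743  4.88241305] 7.5167
[0.16575989 1.04450348 0.10237359] [0.5562252  0.01523106 0.29349145]
```

>>> arm_command([
  [[-0.04,-0.15,0,0,0,0],[-0.04,-0.15,0.1,0,0,0],[-0.04,-0.15,0.2,0,0,0],[-0.04,-0.15,0.2,0,0,0],[-0.04,-0.15,0.2,0,0,0]],
])

```text
t: 7.93
tool_pos: [0.5556, 0.0152, 0.2934]
tool_rot: [2.365, 2.066, 0.004]
contact_force: [-3.9, 0.8, 10.5]
opening: 0.0112
grip_force: 50.4
```

>>> arm_command([
  [[-0.01,-0.06,0.1,0,0,0],[-0.01,-0.06,0.2,0,0,0],[-0.01,-0.06,0.2,0,0,0],[-0.01,-0.06,0.2,0,0,0]],
])

```text
t: 8.27
tool_pos: [0.5554, 0.0152, 0.2933]
tool_rot: [2.364, 2.065, 0.005]
contact_force: [-8.3, 2.2, 17.0]
opening: 0.011
grip_force: 51.6
```

>>> arm_command([
  [[0,0,-0.1,0,0,0],[0,0,-0.1,0,0,0]],
])

```text
t: 8.43
tool_pos: [0.5553, 0.0152, 0.2933]
tool_rot: [2.364, 2.065, 0.006]
contact_force: [-3.9, 2.4, 13.5]
opening: 0.0113
grip_force: 50.7
```

```bash
python3 p.py; python3 p.py; python3 -c "
from h import *
o=get_obs();print(o['wrist_torque'],o['tool_pos'])"
```

```text
panel angle 0.03682235758603145 2036 z at x=-.0785 0.10439971004370004 tip [-0.0763571   0.00086399  0.12036656] F [-4.32138107  2.04516413 12.54788547] 8.4833
panel angle 0.03827760985095198 2098 z at x=-.0785 0.10454255447267244 tip [-0.07636069  0.00089128  0.12036984] F [-4.69587634  2.02181019 13.04850463] 8.5333
[0.47728243 0.92626587 0.05350455] [0.55528395 0.01517263 0.29336822]
```

>>> arm_command([
  [[0,0,0,0,0,0.06],[0,0,0,0,0,0.12],[0,0,0,0,0,0.18],[0,0,0,0,0,0.24],[0,0,0,0,0,0.24]],
])

```text
t: 8.95
tool_pos: [0.5554, 0.0151, 0.2934]
tool_rot: [2.596, 1.764, 0.006]
contact_force: [-4.6, 1.6, 14.1]
opening: 0.0112
grip_force: 50.7
```

>>> arm_command([
  [[0,0,0,0,0,0.05],[0,0,0,0,0,0.1],[0,0,0,0,0,0.15],[0,0,0,0,0,0.2],[0,0,0,0,0,0.2]],
])

```text
t: 9.37
tool_pos: [0.5554, 0.0151, 0.2934]
tool_rot: [2.759, 1.497, 0.006]
contact_force: [-3.9, 1.6, 12.9]
opening: 0.0109
grip_force: 50.6
```

```bash
cat > s.py <<'E'
from h import *
o=get_obs();M=R.from_rotvec(o['tool_rot']).as_matrix();y=M[:,1]
print("cw",Y-np.arctan2(y[1],y[0]),"F",o['contact_force'].round(1),"T",o['wrist_torque'].round(2),o['tool_pos'].round(4),"tip",tip())
E
python3 s.py
```

```text
cw 0.6901741346362663 F [-3.9  1.6 12.9] T [ 0.22  0.79 -0.03] [0.5554 0.0151 0.2934] tip [-0.07622011  0.00065323  0.12036498]
```

Past 0.5 with only the knob's own friction torque, so the tongue hasn't jammed. I'll keep turning.

>>> arm_command([
  [[0,0,0,0,0,0.07],[0,0,0,0,0,0.14],[0,0,0,0,0,0.21],[0,0,0,0,0,0.28],[0,0,0,0,0,0.35],[0,0,0,0,0,0.4],[0,0,0,0,0,0.4]],
])

```text
t: 9.95
tool_pos: [0.5553, 0.015, 0.2932]
tool_rot: [3.002, 0.919, 0.007]
contact_force: [-4.4, 1.6, 11.9]
opening: 0.011
grip_force: 50.6
```

>>> arm_command([
  [[0,0,0,0,0,0.06],[0,0,0,0,0,0.12],[0,0,0,0,0,0.18],[0,0,0,0,0,0.24],[0,0,0,0,0,0.3],[0,0,0,0,0,0.3],[0,0,0,0,0,0.3]],
])

```text
t: 10.53
tool_pos: [0.5554, 0.0149, 0.2932]
tool_rot: [3.106, 0.462, 0.007]
contact_force: [-3.0, 1.5, 12.4]
opening: 0.0108
grip_force: 50.5
```

```bash
python3 s.py
```

```text
cw 1.3887245695039239 F [-3.   1.5 12.4] T [ 0.    0.84 -0.08] [0.5554 0.0149 0.2932] tip [-0.0763135   0.00037042  0.12023821]
```

>>> arm_command([
  [[0,0,0,0,0,0.03],[0,0,0,0,0,0.06],[0,0,0,0,0,0.09],[0,0,0,0,0,0.09],[0,0,0,0,0,0.09]],
])

```text
t: 10.95
tool_pos: [0.5554, 0.0149, 0.2933]
tool_rot: [3.123, 0.322, 0.007]
contact_force: [-2.5, 0.5, 12.5]
opening: 0.0112
grip_force: 50.4
```

```bash
python3 s.py
```

```text
cw 1.478599729274463 F [-2.5  0.5 12.5] T [-0.05  0.95 -0.06] [0.5554 0.0149 0.2933] tip [-0.07631781  0.00032105  0.12026188]
```

>>> arm_command([
  [[0,0,-0.1,0,0,0],[0,0,-0.2,0,0,0],[0,0,-0.3,0,0,0],[0,0,-0.3,0,0,0]],
])

```text
t: 11.28
tool_pos: [0.5552, 0.0148, 0.2939]
tool_rot: [3.124, 0.322, 0.008]
contact_force: [5.5, 0.0, 1.0]
opening: 0.0109
grip_force: 49.0
```

>>> arm_command([
  [[0,0,0,0,0,0],[0,0,0,0,0,0],[0,0,0,0,0,0],[0,0,0,0,0,0],[0,0,0,0,0,0],[0,0,0,0,0,0],[0,0,0,0,0,0],[0,0,0,0,0,0]],
], gripper=-1)

```text
t: 11.95
tool_pos: [0.5542, 0.015, 0.2932]
tool_rot: [-3.125, -0.323, 0.0]
contact_force: [-0.2, -0.4, -0.1]
opening: 0.0856
grip_force: 0.0
```

>>> arm_command([
  [[0,0,-1,0,0,0],[0,0,-3,0,0,0],[0,0,-6,0,0,0],[0,0,-10,0,0,0],[-3,0,-12,0,0,0],[-3,0,-12,0,0,0],[-3,0,-12,0,0,0]],
])

```text
t: 12.53
tool_pos: [0.5246, 0.0088, 0.4162]
tool_rot: [3.124, 0.322, 0.009]
contact_force: [0.1, -0.3, 0.4]
opening: 0.0851
grip_force: 0.0
```

```bash
python3 s.py; python3 p.py pics/end.png; python3 k.py
```

```text
cw 1.4788873271321248 F [ 0.1 -0.3  0.4] T [-0.02  0.02 -0.05] [0.5246 0.0088 0.4162] tip [-0.10738826 -0.00217258  0.24322649]
panel angle 0.021074570050755415 3309 z at x=-.0785 0.1028233927627995 tip [-0.10792909 -0.00190003  0.2409202 ] F [-0.4658651  -1.18397853 -1.2111008 ] 12.5833Traceback (most recent call last):
  File "k.py", line 7, in <module>
    zt=np.percentile(P[red][:,2],90);t=red&(P[...,2]>zt-.005)
    return _quantile_unchecked(
        a, q, axis, out, overwrite_input, method, keepdims, weights)
    return _ureduce(a,
                    func=_quantile_ureduce_func,
    ...<5 lines>...
                    overwrite_input=overwrite_input,
                    method=method)
    r = func(a, **kwargs)
    result = _quantile(arr,
                       quantiles=q,
    ...<2 lines>...
                       out=out,
                       weights=wgt)
    slices_having_nans = np.isnan(arr[-1, ...])
                                  ~~~^^^^^^^^^
IndexError: index -1 is out of bounds for axis 0 with size 0
```

View pics/end.png

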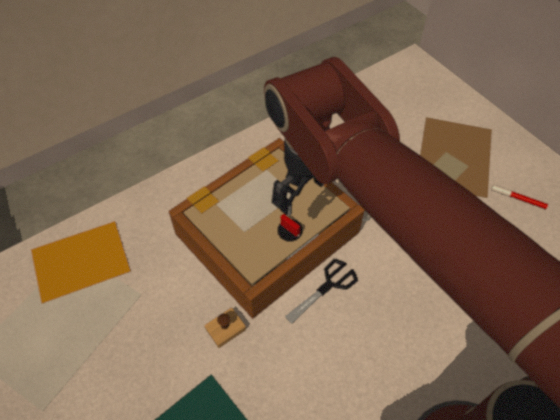

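The side view shows the panel flush in the frame at about (265,225) with nothing holding it. The wing points at the free edge (290,227), and the scissors and stamp are where they were. Handing in.

```bash
python3 -c "
from station import *
print(finish_job())"
```

```text
the job is handed in; nothing more can be done
None
```

I shut and locked the panel and handed the job in. After I let go, the camera put it at about 0.02 rad, with the knob at about 1.48 rad. The last downward reading before I lifted away was about 1 N, and the highest was 17 N. The scissors and stamp look unmoved, but the arm hid the glue in the final picture, and the hand-in returned no verdict.

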